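Snug the adjustable wrench on the mould press nut and tighten it

ROBOT

A 6-joint arm with a two-finger parallel gripper is mounted at the origin on the work surface. World frame = base frame: x ahead of the robot, y to its left, z up, the work surface at z = 0. Lengths are in mm, angles in rad, forces in N, time in s.
With the tool pointing down it reaches from about 300 to 775 mm from the base axis. Payload 14.6 kg.
Tool frame: the origin (TCP) lies midway between the tips of the shut fingers; the grasp point (between the pads) lies 19 mm behind it (grip_depth is the distance from the TCP to the grasp point, in mm); z points along the fingers, y is the direction in which the jaws open and shut (so a half turn about z gives the same grasp; the last joint's range is limited). The gripper opens to 94 mm and grips with 3 to 60 N. Pads are 16 mm wide; open, the fingers measure 119 mm over their backs; the gripper's body (75 mm by 177 mm) begins 78 mm behind the grasp point.
Start: joints at [-1.382, 0.3, 1.521, -0, 1.321, -0.067], TCP at [139.154, -532.095, 205.446] pointing down, gripper open.
Joint ranges: [-3.03, 3.03], [-0.79, 2.21], [0.23, 2.52], [-1.04, 4.18], [0, 3.07], [-2.55, 2.55]. Speed limits (rad/s): [2.22, 2.22, 2.57, 3.14, 3.14, 3.14].

INTERFACE

Orientations are given as [roll, pitch, yaw] about the fixed x, y, z axes, in that order (R = Rz(yaw) Ry(pitch) Rx(roll)).
In Python, from cell import read_state, camera, camera_info, sign_off, grip_depth gives the robot as it stands.
- The arm moves only by the tool drive_tool, never from a script. Its argument "motion" is one flat list of numbers, 4 for each row, row after row: the shift along the tool's x, y, z in mm, then the turn about the tool's z in rad. A call has 1 to 8 rows; each row shifts and turns the pose as measured when the row begins, along the tool's axes as they then stand; what a row does not reach is not made up. A row lasts 1/12 s, in which the tool goes at most 41.7 mm and 7.16 degrees, less where a joint would pass 70% of its speed; a pose out of reach is approached as far as the arm can. A call is refused whole if a number of a shift passes 41.7 or a number of a turn 0.125, either way. A call with a gripper value outside its range is refused whole. "jaw" is the closure, from 0 (fully open) to 1 (shut), set as the call begins (left out, the last holds). The fingers move at their own pace and stop on an object; "grip_force" is the grip in N (left out, the last holds). Time passes only in rows, so rows that do not move let the fingers close. It gives the time, the measured TCP pose, the force and the opening at its end, in the units of the state.
- read_state(): the state, without advancing time (a new reading comes with each control period).
- camera(name): name is "side" or "top"; returns the picture (384x512x3 uint8, red, green, blue); there is no depth.
- camera_info(name): a dict with "fovy" (degrees; the focal length in pixels is half the picture's height over the tangent of half this angle, whatever the lens; pixels are square), "cx", "cy" (the principal point, pixels), "k1" (the pictures are not rectified: a ray, as slopes to the right and down, at radius r is drawn at 1 + k1 r^2 times it, then the intrinsics apply), "camera_from_world" (4x4, takes a point from world to camera coordinates). Camera axes: x right, y up, looking along -z (the intrinsics and any distortion apply to the point x, -y, -z); pixel columns grow to the right and rows downward; lengths in mm; the calibration is good to about 2 mm. A picture is of the moment at which its call begins. camera_info takes no time and is no camera call.
- sign_off(): hands the job in, once; it reports no verdict.
The state is a dict: "clock": time; "joints": joint angles; "qd": joint speeds; "effort": joint torques, N m; "eef_pos": TCP position; "eef_rot": TCP orientation; "wrist_force": force on the tool from outside, world axes, zero at the start; "moment": the same for the moment, N m; "finger_gap": finger opening in mm.
Only numpy, scipy, OpenCV 4.12 (cv2) and the standard library are available. Lean on these libraries where they do the work, as an engineer would, in place of code of your own. Each camera call takes 0.05 s, during which the arm holds its last target. There are 200 camera calls.

TASK

The adjustable wrench already lies around the hex nut of the cigar-mould press, but its jaws are open too wide to bite. Gently roll its worm with a fingertip until the jaws just fit the nut (do not push the jaw or the nut themselves), then use the wrench's handle to turn the nut clockwise (seen from above) by an eighth of a turn, and leave the wrench lying snug on the nut with your hand off it. Do not disturb anything else on the bench.

Things in the scene. Friction and masses are not known exactly. Their poses are not given: they have to be found in the camera images.
- worm_top (a point): highest point of the wrench's worm, a knurled steel roller (diameter 18 mm, 22 mm long, axis level, across the handle) in the wrench's head 43 mm from the middle of the jaws; 4.5 mm proud of the 16 mm thick head, 20.5 mm over the plate, above all of wrench and nut. Frame as the wrench: x from the handle to the jaws' mouth, y from moving to fixed jaw, z up.
- worm (a joint): turn of the worm in rad, growing as the jaws close (1.25 mm per rad, that is 1 mm per 7 mm of drag without slip). Press a fingertip on its top with 12 to 20 N, never over 30 N, and drag in the wrench's +x (handle towards nut) to close, the other way to open; the drag is about 4.5 N and nearly doubles once the jaws grip. Several strokes are needed, lifting the finger between them
- jaw (a joint): how far the moving jaw has closed, in m: the opening is 36 mm minus this value. It starts between 0 and 0.002; at 0.006 the jaws just fit the 30 mm nut and the worm will turn no further (it is fitted from 0.0048 on). The jaw itself must not be pushed by hand
- wrench_handle (a point): mid-height point of the wrench's handle, 150 mm from the middle of the jaws. Frame as the wrench (x from the handle towards the jaws, z up). The handle is a steel bar 20 mm wide, 12 mm thick, from 76 to 206 mm from the middle of the jaws. The loose wrench (about 0.44 kg) lies flat on the press's top plate; here the handle overhangs the plate's edge, its underside level with the plate's top
- wrench_jaws (a point): point midway between the wrench's jaws when they fit, half-way up (8 mm above the press's top plate). Frame as the wrench. When fitted it lies within a few mm of the nut's axis
- nut_top (a point): centre of the top face of the steel hex nut, 30 mm across flats and 16 mm high, standing on the press's top plate; a stud rises 2 mm above it. It must not be touched by hand
- nut (a joint): angle in rad by which the nut has been turned clockwise seen from above; 0 at the start. A stiff nut: 0.4 N m (about 3 N at the handle point). An eighth of a turn is 0.785
- press: the fixed cigar-mould press: wooden base 190 x 300 mm, two mould halves, and a dark steel top plate 150 (x) x 260 (y) mm, its top 82 mm above the bench. The plate rests on the springy moulds and sinks 1 mm per 8 N (at most 4 mm) when pressed. Origin under the middle, on the bench; the nut stands at (0, 40) mm in its frame, the handle points roughly to its +y, a fixed wing nut is at (0, -90) mm
- washer: bystander: loose steel washer, 34 mm across, 4 mm thick, lying on the press's top plate beside the wing nut; origin under its centre
- mallet: bystander: hammer lying on the bench; origin under its middle
- brush: bystander: brush lying on the bench; origin under its middle
- glue_jar: bystander: amber glass jar, 64 mm across, 75 mm tall; origin under its centre
- gauge: bystander: wooden ring gauge, plate 70 x 150 x 10 mm with three holes; origin under its centre
- tin: bystander: steel bowl 90 mm across, 50 mm tall; origin under its centre
- mould_half: bystander: loose plywood mould half, 90 x 220 x 28 mm; origin under its centre
There are look-alikes about, which are no part of the job. What is shaped like the part that bears worm_top but green is not meant.

How it is judged (in metres and radians):
On the way, in this order (a step that is already met when the one before it is completed fails the run):
1. the worm is rolled until the jaws fit the nut (opening under 31.2 mm) with the nut not yet turned (value of joint jaw above 0.0048 m and value of joint nut below 0.3 rad and horizontal distance between wrench_jaws and nut_top below 0.008 m), for 0.2 s.
2. the nut is turned clockwise by about an eighth of a turn (value of joint nut above 0.61 rad and value of joint jaw above 0.0045 m), for 0.2 s.
At the end, for the whole second after the job is handed in: The nut has been turned 35 to 57 degrees clockwise (0.61 to 1.0 rad), the jaws still fit it (opening under 31.5 mm), the wrench lies flat on the press around the nut (jaws' middle within 8 mm of the nut's axis), at rest (all of step 2 and value of joint nut below 1 rad and horizontal distance between wrench_jaws and nut_top below 0.008 m and angle between wrench_jaws's own z axis and vertical below 0.12 rad and z of wrench_jaws in the frame of nut_top below 0.002 m and linear speed of wrench below 0.02 m/s); the robot touches nothing.
It fails at once if the worm is pressed harder than 30 N (contact force between the fingers and worm above 30 N).
It fails at once if the moving jaw is pushed directly by the fingers instead of with the worm (contact force between the fingers and jaw above 8 N).
It fails at once if the nut is touched by the fingers (contact force between the fingers and nut above 3 N).
It fails at once if a bystander is moved by more than 25 mm (distance of any of mallet, brush, glue_jar, gauge, tin, mould_half, washer from where it was at the start of the episode above 0.025 m).
It also fails if it takes over 72 s, if anything falls off the work surface, if the arm or the gripper's body presses on something with over 40 N, if the wrist force passes 120 N, or if a joint passes its speed limit or range.

## Working session

There is one attempt and no reset: what is moved stays moved. The work goes in short steps, Python scripts to look and compute and a tool call to move; the robot and the scene stay as the last step left them, time stands still between calls to the robot, and variables do not carry over. Pictures are saved under pics/ and viewed, on a budget of 10 in all, crops included, one or two more only if the job needs it, and the job is handed in when it is done.

Besides the shell and the picture viewer there is one more tool, called after "Call:" as name(argument=value, ...) on one line, values as JSON. drive_tool: Moves the arm, as the interface text tells. Its arguments: {"type":"object","properties":{"motion":{"type":"array","items":{"type":"number"}},"jaw":{"type":"number"},"grip_force":{"type":"number"}},"required":["motion"]}

```bash
mkdir -p pics; ls; python3 - <<'E'
from cell import *
import cv2
for n in("side","top"):
    im=camera(n); cv2.imwrite(f"pics/{n}0.png",im[:,:,::-1]); print(n,camera_info(n))
print(read_state(), grip_depth)
E
```

```text
pics
side {'fovy': 47.663425331999846, 'cx': 249.68406392247766, 'cy': 189.23300510349117, 'k1': 0.03320541921933663, 'camera_from_world': array([[ 9.87205569e-01, -1.59372062e-01,  5.07046085e-03,
        -4.02764065e+02],
       [ 1.10763104e-01,  7.08285911e-01,  6.97181901e-01,
        -5.80242034e+01],
       [-1.14702653e-01, -6.87700235e-01,  7.16876341e-01,
        -1.53274611e+03],
       [ 0.00000000e+00,  0.00000000e+00,  0.00000000e+00,
         1.00000000e+00]])}
top {'fovy': 53.39021314051376, 'cx': 252.02734342921332, 'cy': 188.43292825769694, 'k1': 0.003635057100144167, 'camera_from_world': array([[ 1.92291382e-02, -9.99754155e-01, -1.10394859e-02,
        -3.90559813e+01],
       [ 9.96038493e-01,  1.81965429e-02,  8.70414101e-02,
        -4.27296324e+02],
       [-8.68191309e-02, -1.26694842e-02,  9.96143525e-01,
        -1.35023237e+03],
       [ 0.00000000e+00,  0.00000000e+00,  0.00000000e+00,
         1.00000000e+00]])}
{'clock': 0.1, 'joints': array([-1.38160136e+00,  3.00396654e-01,  1.52150892e+00,  1.63905544e-05,
        1.32073265e+00, -6.66120965e-02]), 'qd': array([ 5.39882083e-05, -1.08257396e-03, -1.90859771e-03,  1.54017115e-03,
        9.01651985e-05, -3.29396209e-04]), 'effort': array([ 1.95968700e-03, -5.32639182e+01, -3.53283870e+01,  7.09218532e-02,
        2.34642229e-02, -6.30741829e-05]), 'eef_pos': array([ 139.11408948, -531.86761961,  204.95769926]), 'eef_rot': array([-3.14055046e+00, -8.54375957e-05,  2.55802956e-01]), 'wrist_force': array([ 1.3823056 ,  0.64179867, -0.16325425]), 'moment': array([ 0.00198424, -0.0409161 , -0.04483266]), 'finger_gap': 94.41472019262044} 18.8
```

View pics/top0.png

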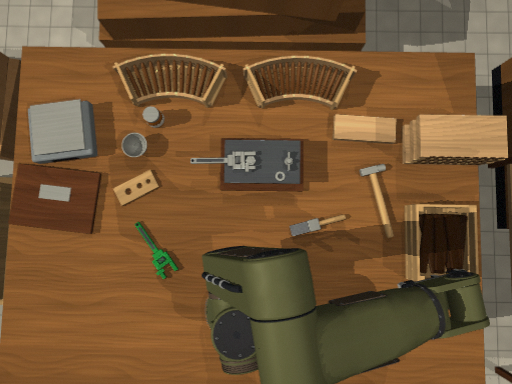

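View pics/side0.png

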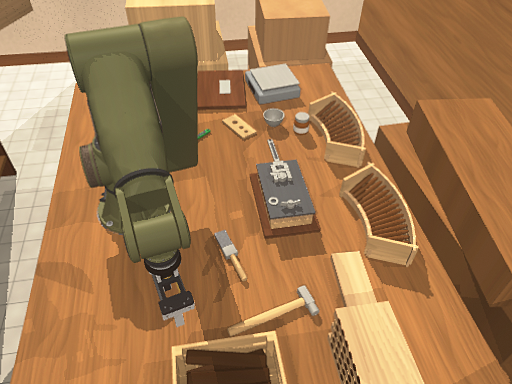

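Candidates: the grey wrench on the press, top view head (240,160) and handle (205,160); the green look-alike wrench at (158,255), which is not meant; the wing nut at (289,160). I choose the grey wrench and check it in a close crop.

```bash
cat > h.py <<'E'
import numpy as np, cv2
from cell import *
def K(n):
    i=camera_info(n); f=192/np.tan(np.radians(i['fovy']/2)); return i,f
def proj(n,p):
    i,f=K(n); q=(i['camera_from_world']@np.r_[p,1])[:3]; s=np.array([q[0],-q[1]])/-q[2]
    s=s*(1+i['k1']*(s@s)); return s*f+[i['cx'],i['cy']]
def unproj(n,uv,z):
    i,f=K(n); d=(np.array(uv,float)-[i['cx'],i['cy']])/f; s=d.copy()
    for _ in range(10): s=d/(1+i['k1']*(s@s))
    M=i['camera_from_world']; R=M[:3,:3]; c=-R.T@M[:3,3]; r=R.T@np.array([s[0],-s[1],-1]); return c+r*(z-c[2])/r[2]
def crop(n,name,x0,y0,w,h,k):
    im=camera(n)[y0:y0+h,x0:x0+w,::-1]; cv2.imwrite(name,cv2.resize(im,None,fx=k,fy=k,interpolation=cv2.INTER_CUBIC))
E
python3 - <<'E'
from h import *
a=camera("top")[128:198,180:310,::-1]; b=camera("side")[130:235,245:325,::-1]
a=cv2.resize(a,None,fx=6,fy=6,interpolation=cv2.INTER_CUBIC)
cv2.imwrite("pics/c_top.png",a)
cv2.imwrite("pics/c_side.png",cv2.resize(b,None,fx=5.7,fy=5.7,interpolation=cv2.INTER_CUBIC))
E
```

```text
(no output)
```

View pics/c_top.png

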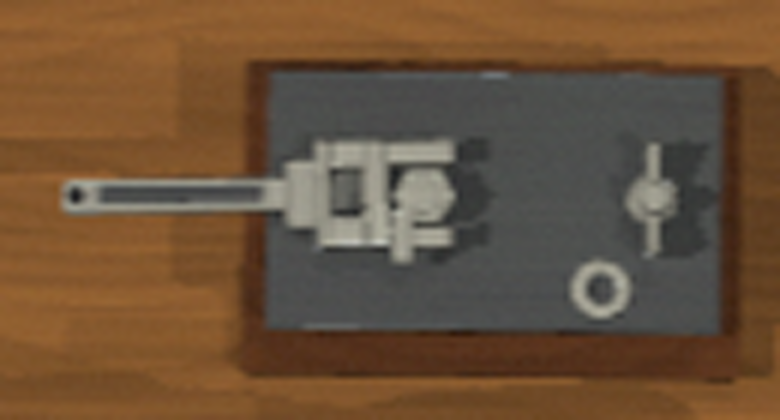

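View pics/c_side.png

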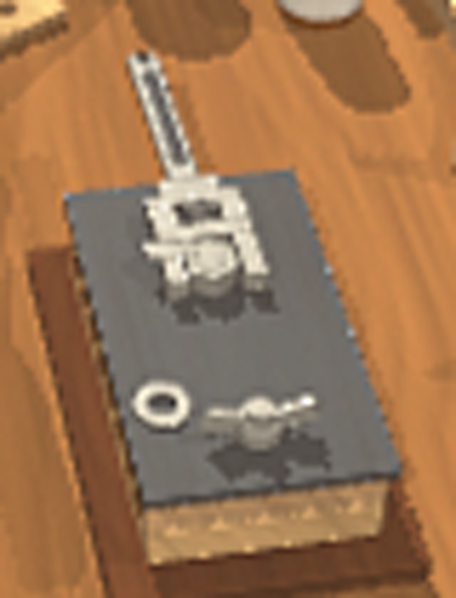

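The crops show the grey wrench around the nut. In the top crop the worm is the dark roller at (346,192), the nut is at (424,194) and the handle's end is at (65,196). The moving jaw is the lower one. Next I measure.

```bash
python3 - <<'E'
from h import *
t=lambda u,v:((u+.5)/6-.5+180,(v+.5)/6-.5+128)
s=lambda u,v:((u+.5)/5.7-.5+245,(v+.5)/5.7-.5+130)
for n,u,v,z in [("nut",424,194,98),("worm",346,192,100),("hend",62,195,94),("hmid",180,194,94),("hnear",270,194,94),("washer",601,290,86),("wing",653,198,95),("pTL",266,72,82),("pTR",722,73,82),("pBL",264,329,82),("pBR",722,332,82),("fixedjawtip",455,152,98),("movjawtip",453,236,98)]:
    print(n,unproj("top",t(u,v),z).round(1))
for n,u,v,z in [("nut",215,256,98),("worm",199,211,100),("hend",137,56,94),("pTL",65,196,82),("pTR",295,172,82),("pBR",400,472,82)]:
    print(n,"S",unproj("side",s(u,v),z).round(1))
E
```

```text
nut [518.1 -24.1  98. ]
worm [518.2  20.  100. ]
hend [514.6 181.9  94. ]
hmid [516.4 114.7  94. ]
hnear [517.3  63.5  94. ]
washer [ 466.7 -125.7   86. ]
wing [ 518.6 -153.9   95. ]
pTL [590.2  68.6  82. ]
pTR [ 594.  -193.8   82. ]
pBL [441.3  66.   82. ]
pBR [ 444.3 -195.1   82. ]
fixedjawtip [542.5 -41.2  98. ]
movjawtip [494.4 -41.   98. ]
nut S [518.1 -23.5  98. ]
worm S [516.3  15.2 100. ]
hend S [508.4 175.9  94. ]
pTL S [440.4  60.8  82. ]
pTR S [589.4  60.5  82. ]
pBR S [ 588.9 -196.6   82. ]
```

Call:
drive_tool(motion=[31.5, -27, 0, 0, 31.5, -27, 0, 0, 31.5, -27, 0, 0, 31.5, -27, 0, 0, 31.5, -27, 0, 0, 31.5, -27, 0, 0, 31.5, -27, 0, 0, 31.5, -27, 0, 0], jaw=1, grip_force=30)

```text
clock: 0.87
eef_pos: [326.3, -258.2, 203.0]
eef_rot: [-3.138, 0.0, 0.245]
wrist_force: [1.1, -0.6, 0.4]
finger_gap: 44.1
```

Call:
drive_tool(motion=[31.5, -27, 0, 0, 31.5, -27, 0, 0, 31.5, -27, 0, 0, 31.5, -27, 0, 0, 31.5, -27, 0, 0, 31.5, -27, 0, 0, 31.5, -27, 0, 0, 31.5, -27, 0, 0])

```text
clock: 1.53
eef_pos: [515.6, 16.6, 204.6]
eef_rot: [-3.14, -0.002, 0.245]
wrist_force: [0.9, -0.8, 0.3]
finger_gap: 0.2
```

Call:
drive_tool(motion=[0, 0, 0, -0.125, 0, 0, 0, -0.125, 0, 0, 0, -0.125, 0, 0, 0, -0.125, 0, 0, 0, -0.125, 0, 0, 0, -0.125, 0, 0, 0, -0.125, 0, 0, 0, -0.125])

```text
clock: 2.2
eef_pos: [518.0, 25.3, 201.8]
eef_rot: [-3.138, -0.002, 1.248]
wrist_force: [0.1, -1.1, 0.5]
finger_gap: 0.4
```

Call:
drive_tool(motion=[0, 0, 0, -0.107, 0, 0, 0, -0.107, 0, 0, 0, -0.107, 0, 0, 30, 0, 0, 0, 30, 0, 0, 0, 25, 0, 0, 0, 0, 0])

```text
clock: 2.78
eef_pos: [518.2, 25.6, 114.8]
eef_rot: [3.141, -0.003, 1.596]
wrist_force: [0.7, -0.3, -0.4]
finger_gap: 0.5
```

```bash
python3 - <<'E'
from h import *
crop("side","pics/s1.png",250,110,90,90,6.5)
s=read_state();print(s['eef_pos'],s['eef_rot'],s['joints'])
p=s['eef_pos']
for n,q in (("tcp",p),("worm",(517.5,19.5,102.5))): print(n,(proj("side",q)-[250,110])*6.5)
E
```

```text
[519.2096674   25.59132964 117.24353358] [ 3.13863503e+00 -2.43971665e-03  1.59584680e+00] [-0.02256081  0.32387946  1.70731683  0.00288137  1.10755986 -0.04889155]
tcp [194.87176092 330.99439719]
worm [192.60783811 359.01423818]
```

View pics/s1.png

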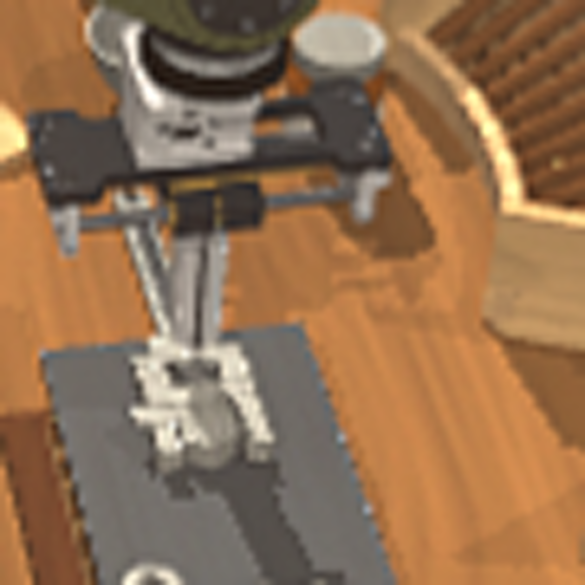

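The fingertip at (200,350) is just above and behind the worm at (195,372), as planned. Now I lower it gently.

Call:
drive_tool(motion=[0, 0, 5, 0, 0, 0, 4, 0, 0, 0, 0, 0, 0, 0, 0, 0])

```text
clock: 3.17
eef_pos: [521.3, 25.6, 112.2]
eef_rot: [3.133, -0.002, 1.596]
wrist_force: [0.3, 0.5, 0.2]
finger_gap: 0.6
```

Call:
drive_tool(motion=[0, 0, 2, 0, 0, 0, 0, 0])

```text
clock: 3.33
eef_pos: [522.0, 25.6, 111.5]
eef_rot: [3.131, -0.002, 1.596]
wrist_force: [-0.5, -0.3, -0.6]
finger_gap: 0.2
```

Call:
drive_tool(motion=[0, 0, 2, 0, 0, 0, 0, 0])

```text
clock: 3.5
eef_pos: [522.4, 25.6, 110.1]
eef_rot: [3.13, -0.002, 1.596]
wrist_force: [0.2, -0.0, -0.5]
finger_gap: 0.4
```

Call:
drive_tool(motion=[0, -2, 3, 0, 0, -1.5, 3, 0])

```text
clock: 3.67
eef_pos: [519.2, 25.5, 104.2]
eef_rot: [3.128, -0.002, 1.596]
wrist_force: [0.3, 0.6, 0.2]
finger_gap: 0.4
```

Call:
drive_tool(motion=[0, -1, 2, 0, 0, -0.5, 2, 0])

```text
clock: 3.83
eef_pos: [518.4, 25.5, 100.6]
eef_rot: [3.125, -0.002, 1.596]
wrist_force: [0.2, 0.3, 15.3]
finger_gap: 0.3
```

Call:
drive_tool(motion=[-3, -0.3, 0.3, 0, -3, -0.3, 0.3, 0])

```text
clock: 4.0
eef_pos: [518.6, 20.6, 101.4]
eef_rot: [3.123, -0.004, 1.596]
wrist_force: [-2.0, 5.3, 9.1]
finger_gap: 0.6
```

Call:
drive_tool(motion=[-3, -0.4, 1.2, 0, -3, -0.4, 0.8, 0])

```text
clock: 4.17
eef_pos: [518.7, 15.7, 101.1]
eef_rot: [3.119, -0.006, 1.596]
wrist_force: [-2.3, 5.8, 11.6]
finger_gap: 0.6
```

Call:
drive_tool(motion=[-3, -0.4, 1.1, 0, 0, -0.4, -4, 0, 5, 0, -3, 0, 5, 0, 0, 0, 5, 0, 0, 0])

```text
clock: 4.58
eef_pos: [517.7, 28.6, 108.4]
eef_rot: [3.117, -0.007, 1.595]
wrist_force: [-0.1, -0.4, 0.3]
finger_gap: 0.3
```

Call:
drive_tool(motion=[-1, 0, 4, 0, -1, -0.3, 3, 0, 0, -0.3, 1.8, 0])

```text
clock: 4.83
eef_pos: [517.9, 28.5, 99.7]
eef_rot: [3.115, -0.007, 1.597]
wrist_force: [-3.9, 2.4, 19.0]
finger_gap: 0.8
```

Call:
drive_tool(motion=[-3, 0, 0.5, 0, -3, -0.2, 0.8, 0])

```text
clock: 5.0
eef_pos: [518.1, 24.3, 99.8]
eef_rot: [3.114, -0.01, 1.598]
wrist_force: [-9.1, 6.6, 21.3]
finger_gap: 0.7
```

Call:
drive_tool(motion=[-3, -0.2, 0.9, 0, -3, -0.2, 0.9, 0])

```text
clock: 5.17
eef_pos: [518.1, 19.8, 99.9]
eef_rot: [3.113, -0.013, 1.599]
wrist_force: [-8.2, 6.5, 19.2]
finger_gap: 0.5
```

Call:
drive_tool(motion=[-3, -0.8, 0.7, 0, -3, -0.8, 0.7, 0])

```text
clock: 5.33
eef_pos: [517.8, 15.1, 100.5]
eef_rot: [3.109, -0.016, 1.599]
wrist_force: [-3.0, 7.0, 15.6]
finger_gap: 0.2
```

Call:
drive_tool(motion=[-2, -0.8, 0.8, 0, 0, -0.4, -4, 0, 5, 0, -3, 0, 5, 0, 0, 0, 5, 0, 0, 0])

```text
clock: 5.75
eef_pos: [516.4, 28.8, 107.3]
eef_rot: [3.107, -0.017, 1.598]
wrist_force: [-0.7, 0.9, -0.4]
finger_gap: 0.5
```

Call:
drive_tool(motion=[-1, 0, 3, 0, -1, -0.4, 3, 0, 0, -0.4, 1, 0])

```text
clock: 6.0
eef_pos: [516.5, 28.6, 100.1]
eef_rot: [3.106, -0.017, 1.6]
wrist_force: [-1.7, 2.2, 14.9]
finger_gap: 0.5
```

Call:
drive_tool(motion=[-3, -0.4, 0.8, 0, -3, -0.5, 0.8, 0])

```text
clock: 6.17
eef_pos: [516.6, 24.5, 99.8]
eef_rot: [3.103, -0.02, 1.601]
wrist_force: [-7.4, 8.3, 19.8]
finger_gap: 0.4
```

Call:
drive_tool(motion=[-3, -0.6, 0.8, 0, -3, -0.6, 0.8, 0])

```text
clock: 6.33
eef_pos: [516.3, 20.0, 100.0]
eef_rot: [3.101, -0.023, 1.602]
wrist_force: [-6.0, 7.1, 18.7]
finger_gap: 0.3
```

Call:
drive_tool(motion=[-3, -0.7, 0.8, 0, -3, -0.7, 0.8, 0])

```text
clock: 6.5
eef_pos: [516.1, 15.7, 100.3]
eef_rot: [3.097, -0.027, 1.602]
wrist_force: [-3.4, 9.8, 16.3]
finger_gap: 0.5
```

Call:
drive_tool(motion=[-2, -0.8, 0.8, 0, 0, -0.4, -4, 0, 5, 0, -3, 0, 5, 0, 0, 0, 5, 0, 0, 0])

```text
clock: 6.92
eef_pos: [514.6, 30.0, 107.2]
eef_rot: [3.096, -0.029, 1.601]
wrist_force: [-0.8, 0.3, 0.7]
finger_gap: 0.8
```

Call:
drive_tool(motion=[-1, 0.5, 3, 0, -1, -0.2, 3, 0, 0, -0.4, 1, 0])

```text
clock: 7.17
eef_pos: [515.3, 29.8, 99.8]
eef_rot: [3.094, -0.03, 1.603]
wrist_force: [-1.2, 5.1, 13.7]
finger_gap: 0.6
```

Call:
drive_tool(motion=[-3, -0.5, 0.7, 0, -3, -0.6, 0.8, 0])

```text
clock: 7.33
eef_pos: [515.5, 26.4, 99.5]
eef_rot: [3.092, -0.034, 1.604]
wrist_force: [-7.3, 13.2, 21.7]
finger_gap: 0.6
```

Call:
drive_tool(motion=[-3, -0.7, 0.7, 0, -3, -0.7, 0.8, 0])

```text
clock: 7.5
eef_pos: [515.3, 23.2, 100.0]
eef_rot: [3.088, -0.039, 1.604]
wrist_force: [-5.8, 13.8, 20.2]
finger_gap: 0.3
```

Call:
drive_tool(motion=[0, -0.4, -5, 0, 10, 0, -25, 0, 30, 0, -25, 0, 30, 0, -25, 0, 30, 0, 0, 0])

```text
clock: 7.92
eef_pos: [506.7, 118.8, 184.3]
eef_rot: [3.093, -0.04, 1.598]
wrist_force: [0.7, -0.0, 0.8]
finger_gap: 0.3
```

```bash
python3 - <<'E'
from h import *
crop("side","pics/s2.png",260,145,60,50,11)
s=read_state();print(s['eef_pos'],s['eef_rot'])
E
```

```text
[505.87400206 122.87041445 182.41181288] [ 3.0945263  -0.04133939  1.59976306]
```

View pics/s2.png

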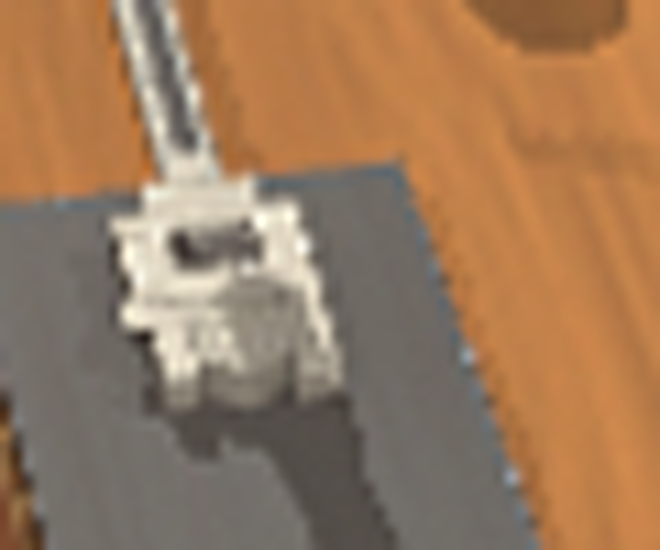

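The jaws now close on the nut at (240,340): the moving jaw's left overhang is gone, and the drag doubled to about 13 N. Before sweeping the handle I check the clearance to the slatted rack.

```bash
python3 - <<'E'
from h import *
for z in(0,50,80): print(z,[unproj("top",p,z).round(0)[:2] for p in((210,105),(225,68),(190,97),(153,117))],[unproj("side",p,z).round(0)[:2] for p in((328,160),(366,166),(366,145))])
for r,a in((206,.75),(206,.85),(165,.78)):
    p=(518+r*np.sin(a),-24+r*np.cos(a),94);print(p,proj("side",p),proj("top",p))
E
```

```text
0 [array([737., 131.]), array([879.,  79.]), array([766., 206.]), array([688., 341.])] [array([740., 128.]), array([875.,  72.]), array([917., 192.])]
50 [array([722., 124.]), array([859.,  74.]), array([750., 197.]), array([675., 327.])] [array([717.,  75.]), array([846.,  21.]), array([887., 136.])]
80 [array([712., 121.]), array([846.,  72.]), array([740., 191.]), array([666., 318.])] [array([704.,  44.]), array([829.,  -9.]), array([869., 103.])]
(np.float64(658.4175845648068), np.float64(126.7279069880071), 94) [310.48845863 143.74543889] [207.27817153 119.0427098 ]
(np.float64(672.7637634589003), np.float64(111.95652805230634), 94) [315.25028044 145.88718641] [211.67811947 115.03075444]
(np.float64(634.0411041680677), np.float64(93.30073377202575), 94) [306.36842044 150.18318899] [216.7781839  126.15097353]
```

Call:
drive_tool(motion=[7, 2.5, 0, 0, 7, 2.5, 0, 0, 0, 0, 10, 0, 0, 0, 15, 0, 0, 0, 20, 0], jaw=0.57)

```text
clock: 8.38
eef_pos: [514.1, 140.9, 136.7]
eef_rot: [3.091, -0.041, 1.602]
wrist_force: [0.7, 0.3, 0.3]
finger_gap: 30.4
```

```bash
python3 - <<'E'
from h import *
crop("side","pics/s3.png",245,100,80,80,7)
print(read_state()['eef_pos'])
E
```

```text
[512.25369669 140.40061449 131.92230913]
```

View pics/s3.png

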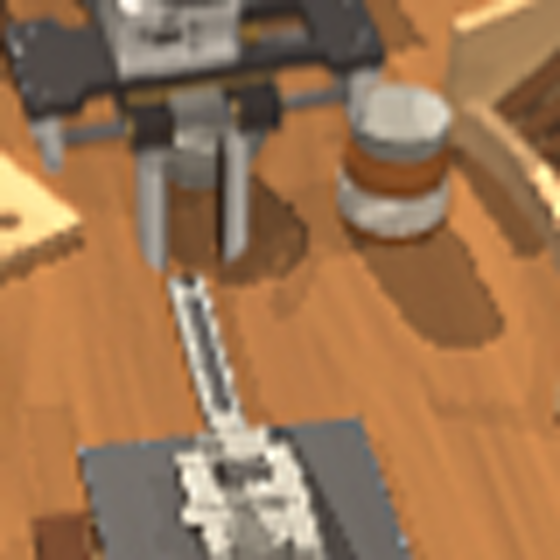

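The fingers at (153,265) and (232,250) straddle the handle, whose line lies at about (202,322) after the descent. Going down.

Call:
drive_tool(motion=[0, 1, 15, 0, 0, 1, 15, 0, 0, 0, 10, 0, 0, 0, 3, 0])

```text
clock: 8.77
eef_pos: [514.9, 139.3, 83.2]
eef_rot: [3.104, -0.039, 1.599]
wrist_force: [0.5, -0.3, 0.4]
finger_gap: 40.1
```

Call:
drive_tool(motion=[0, 3, -2.5, 0, 0, 4, 0, 0, 0, 4, 0, 0, 0, 3, 0, 0])

```text
clock: 9.1
eef_pos: [530.0, 138.7, 86.9]
eef_rot: [3.105, -0.039, 1.597]
wrist_force: [-2.0, 0.7, -0.1]
finger_gap: 40.7
```

Call:
drive_tool(motion=[-0.3, 6, 0, 0.037, -0.3, 6, 0, 0.037, -0.3, 6, 0, 0.037, -0.3, 6, 0, 0.037])

```text
clock: 9.43
eef_pos: [554.0, 136.3, 88.5]
eef_rot: [3.115, -0.042, 1.445]
wrist_force: [-3.3, -0.3, -2.3]
finger_gap: 40.6
```

Call:
drive_tool(motion=[-0.3, 7, 1.5, 0.044, -0.3, 7, 1, 0.044, -0.3, 7, 1, 0.044, -0.3, 7, 0.6, 0.044, -0.3, 7, 0.6, 0.044, -0.3, 7, 0.6, 0.044])

```text
clock: 9.93
eef_pos: [593.5, 124.3, 86.2]
eef_rot: [3.137, -0.042, 1.169]
wrist_force: [-7.8, -0.5, 2.3]
finger_gap: 40.4
```

Call:
drive_tool(motion=[-0.3, 7, 0.6, 0.044, -0.3, 7, 0.6, 0.044, -0.3, 7, 0.6, 0.044, -0.3, 7, 0.6, 0.044, -0.3, 7, 0.6, 0.044, -0.3, 7, 0.6, 0.044])

```text
clock: 10.43
eef_pos: [628.3, 102.0, 85.2]
eef_rot: [-3.127, -0.036, 0.893]
wrist_force: [-7.5, 0.8, 4.1]
finger_gap: 40.7
```

```bash
python3 - <<'E'
from h import *
crop("side","pics/s4.png",255,115,75,85,6.5)
print(read_state()['eef_pos'],read_state()['eef_rot'])
E
```

```text
[629.14876268 101.28161859  85.17854872] [-3.12709434 -0.03674181  0.88889844]
```

View pics/s4.png

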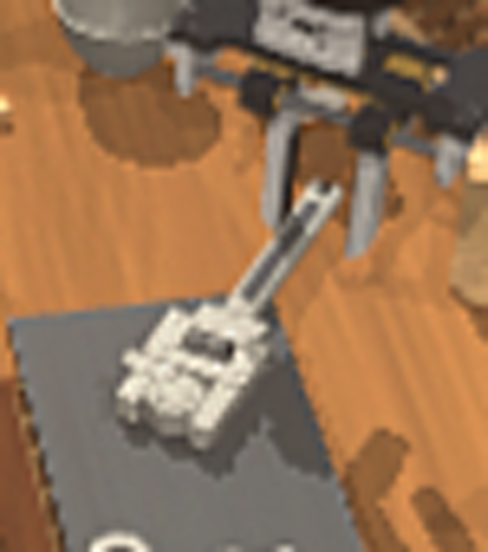

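The wrench has turned with the nut still between its jaws (nut at (180,395), handle end at (325,190)), by about 0.68 rad. A little further.

Call:
drive_tool(motion=[-0.3, 7, 0.4, 0.044, -0.3, 7, 0.4, 0.044, 0, 2, 0.4, 0, 0, 1, 0.4, 0])

```text
clock: 10.82
eef_pos: [640.9, 90.6, 85.0]
eef_rot: [-3.12, -0.034, 0.8]
wrist_force: [-5.7, 2.0, 2.6]
finger_gap: 40.4
```

Call:
drive_tool(motion=[0, -5, 0.4, 0, 0, -4, 0, 0, 0, 0, -10, 0, 0, 0, -25, 0, 0, 0, -35, 0, 0, 0, -35, 0, 0, -30, 0, 0, 0, -30, 0, 0])

```text
clock: 11.48
eef_pos: [590.9, 133.5, 199.8]
eef_rot: [-3.123, -0.036, 0.801]
wrist_force: [0.0, 0.8, -1.3]
finger_gap: 40.1
```

Call:
drive_tool(motion=[-10, -40, -10, 0, -10, -40, -10, 0, -10, -40, 0, 0, 10, -40, 0, 0, 10, -40, 0, 0, 10, -40, 0, 0])

```text
clock: 11.98
eef_pos: [415.0, 299.1, 232.1]
eef_rot: [-3.13, -0.049, 0.8]
wrist_force: [0.9, 1.1, -0.0]
finger_gap: 40.6
```

```bash
python3 - <<'E'
from h import *
s=read_state();print(s['eef_pos'],s['wrist_force'],s['clock'])
im=[camera("top")[:,:,::-1].astype(float) for _ in range(4)]
cv2.imwrite("pics/t5.png",cv2.resize((sum(im)/4)[100:195,190:310].astype('uint8'),None,fx=6,fy=6,interpolation=cv2.INTER_CUBIC))
E
```

```text
[414.96451655 299.1453567  232.1478059 ] [ 0.88488833  1.1063007  -0.02363401] 11.9833
```

View pics/t5.png

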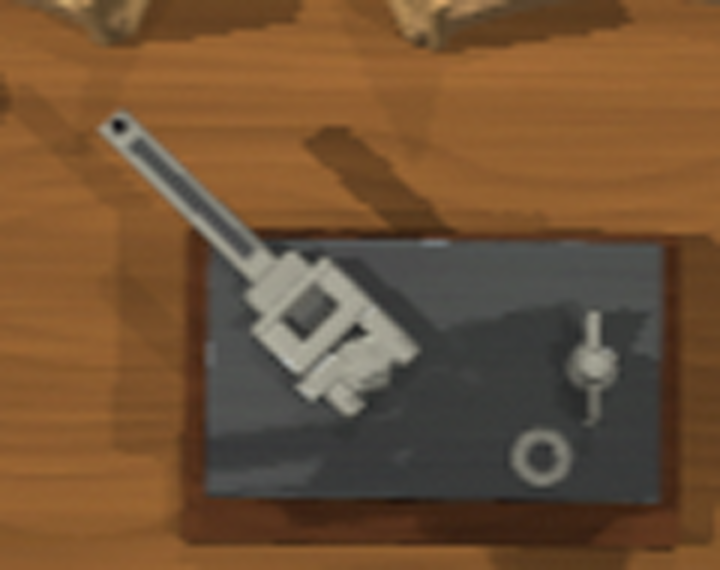

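The wrench lies turned about 0.77 rad. Its jaw middle, extrapolated from hole (119,125) and worm (312,308), falls at (366,360), within 2 mm of the nut at (364,362). For the jaw fit I compare before and after, both warped into the wrench frame.

```bash
python3 - <<'E'
from h import *
T=[]
now=np.mean([camera("top").astype(float) for _ in range(6)],0).astype('uint8')[:,:,::-1]
old=cv2.imread("pics/top0.png")
c=np.array([518.1,-24.1])
for im,h in((old,-.017),(now,None)):
    if h is None:
        e=unproj("top",((119.5)/6-.5+190,(125.5)/6-.5+100),94)[:2]; w=unproj("top",((312.5)/6-.5+190,(308.5)/6-.5+100),100)[:2]
        d=e-w; h=np.arctan2(d[0],d[1]); print("heading",h,"jaws",w-43*d/np.linalg.norm(d)," hole r",np.linalg.norm(e-c))
    x=-np.array([np.sin(h),np.cos(h)]); y=np.array([-x[1],x[0]])
    # out: 5 px/mm, x right -75..35 mm, y up +-38
    src=[];dst=[]
    for a,b in((-75,38),(35,38),(35,-38),(-75,-38)):
        p=c+a*x+b*y; src.append(proj("top",(*p,98))); dst.append(((a+75)*6,(38-b)*3.9*1.0*6/3.9))
    H=cv2.getPerspectiveTransform(np.float32(src),np.float32(dst)); T.append(cv2.warpPerspective(im,H,(660,456),flags=cv2.INTER_CUBIC))
o=cv2.resize(np.vstack(T),(434,600),interpolation=cv2.INTER_AREA); cv2.imwrite("pics/cmp.png",o)
print(read_state()['clock'])
E
```

```text
heading 0.7496790396851922 jaws [518.91304286 -25.57880677]  hole r 197.30920830214174
12.4833
```

View pics/cmp.png

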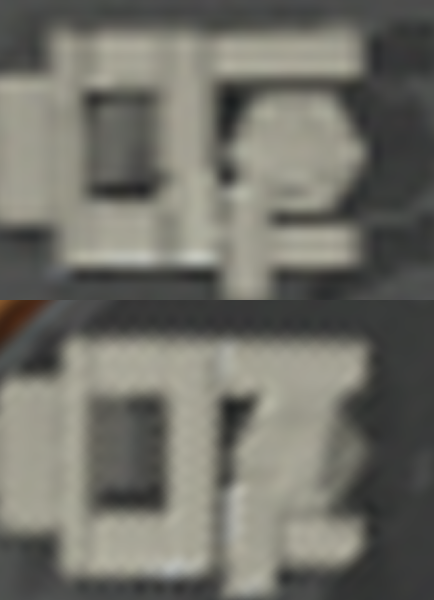

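```bash
python3 - <<'E'
from h import *
now=np.mean([camera("top").astype(float) for _ in range(10)],0).mean(2)
old=cv2.imread("pics/top0.png").astype(float).mean(2)
c=np.array([518.1,-24.1])
def edges(im,h,xs,b):
    x=-np.array([np.sin(h),np.cos(h)]); y=np.array([-x[1],x[0]])
    P=np.array([[proj("top",(*(c+a*x+q*y),98)) for q in b] for a in xs]).astype(np.float32)
    pr=cv2.remap(im.astype(np.float32),P[...,0],P[...,1],cv2.INTER_LINEAR).mean(0)
    t=(np.percentile(pr,8)+np.percentile(pr,85))/2
    i=np.where(np.diff((pr>t).astype(int)))[0]
    return [round(float(b[k]+(t-pr[k])/(pr[k+1]-pr[k])*(b[1]-b[0])),1) for k in i]
b=np.arange(-42,42,.25)
for n,im,hs in(("old",old,(-.03,-.017,0.0)),("now",now,(.735,.75,.765))):
  for h in hs:
    for xs in((4,11),(9,15),(-55,-30)):
        print(n,h,xs,edges(im,h,np.linspace(*xs,12),b))
E
```

```text
Traceback (most recent call last):
  File "h.py", line 6, in proj
    i,f=K(n); q=(i['camera_from_world']@np.r_[p,1])[:3]; s=np.array([q[0],-q[1]])/-q[2]
        ~^^^
  File "h.py", line 4, in K
    i=camera_info(n); f=192/np.tan(np.radians(i['fovy']/2)); return i,f
ValueError: time passes only in moves, steps and waits
```

```bash
sed -i 's/^def K/import functools\n@functools.cache\ndef K/' h.py; cat > e.py <<'E'
from h import *
now=np.mean([camera("top").astype(float) for _ in range(6)],0).mean(2)
old=cv2.imread("pics/top0.png").astype(float).mean(2)
c=np.array([518.1,-24.1])
def edges(im,h,xs,b):
    x=-np.array([np.sin(h),np.cos(h)]); y=np.array([-x[1],x[0]])
    P=np.array([[proj("top",(*(c+a*x+q*y),98)) for q in b] for a in xs]).astype(np.float32)
    pr=cv2.remap(im.astype(np.float32),P[...,0],P[...,1],cv2.INTER_LINEAR).mean(0)
    t=(np.percentile(pr,8)+np.percentile(pr,85))/2
    i=np.where(np.diff((pr>t).astype(int)))[0]
    return [round(float(b[k]+(t-pr[k])/(pr[k+1]-pr[k])*(b[1]-b[0])),1) for k in i]
b=np.arange(-42,42,.25)
for n,im,hs in(("old",old,(-.017,0.0)),("now",now,(.75,.765,.78))):
  for h in hs:
    for xs in((4,11),(9,15),(-55,-30)):
        print(n,h,xs,edges(im,h,np.linspace(*xs,12),b))
E
python3 e.py
```

```text
old -0.017 (4, 11) [-29.5, -18.8, -14.8, 14.1, 18.3, 30.9]
old -0.017 (9, 15) [-29.3, -19.0, -9.9, 10.1, 18.3, 31.8]
old -0.017 (-55, -30) [-29.5, -12.3, 14.7, 30.1]
old 0.0 (4, 11) [-29.4, -18.7, -14.8, 14.0, 18.4, 31.2]
old 0.0 (9, 15) [-29.2, -18.7, -10.0, 9.9, 18.6, 31.9]
old 0.0 (-55, -30) [-30.3, -13.1, 14.0, 29.3]
now 0.75 (4, 11) [-29.5, -16.5, -13.7, 27.2]
now 0.75 (9, 15) [-28.8, -17.4, -5.4, 4.3, 10.8, 27.2]
now 0.75 (-55, -30) [-32.1, -15.0, 12.6, 28.1]
now 0.765 (4, 11) [-29.4, -16.2, -13.9, 27.4]
now 0.765 (9, 15) [-28.8, -17.2, -5.3, 4.4, 11.5, 27.3]
now 0.765 (-55, -30) [-32.7, -15.7, 11.9, 27.5]
now 0.78 (4, 11) [-29.3, -15.9, -14.1, 27.5]
now 0.78 (9, 15) [-28.8, -17.0, -5.2, 4.4, 12.1, 27.5]
now 0.78 (-55, -30) [-33.4, -16.3, 11.3, 26.8]
```

The image measurement of the fit is ambiguous (about 4.5–6 mm closed), so I roll the worm once more with care. If the drag is doubled from the start, the jaws were already gripping.

Call:
drive_tool(motion=[-14, 37.4, 0, 0, -14, 37.4, 0, 0, -14, 37.4, 0, 0, -14, 37.4, 0, 0, -14, 37.4, 0, 0, -14, 37.4, 0, 0, -14, 37.4, 0, 0, -14, 37.4, 0, 0], jaw=1)

```text
clock: 13.95
eef_pos: [556.4, 4.3, 222.1]
eef_rot: [-3.13, -0.049, 0.812]
wrist_force: [1.5, 0.8, -0.2]
finger_gap: 0.5
```

Call:
drive_tool(motion=[0, 0, 35, 0, 0, 0, 35, 0, 0, 0, 25, 0, 0, 0, 10, 0])

```text
clock: 14.28
eef_pos: [563.5, -0.4, 115.9]
eef_rot: [-3.136, -0.053, 0.803]
wrist_force: [0.1, -0.2, -0.3]
finger_gap: 0.6
```

Call:
drive_tool(motion=[0.5, -9, 2, 0, 0.5, -6, 4, 0, 0, -0.5, 3, 0])

```text
clock: 14.53
eef_pos: [552.2, 12.7, 106.3]
eef_rot: [-3.134, -0.051, 0.803]
wrist_force: [-0.4, 0.2, 0.4]
finger_gap: 0.5
```

Call:
drive_tool(motion=[0, -0.3, 2.5, 0, 0, -0.3, 2, 0])

```text
clock: 14.7
eef_pos: [552.5, 14.4, 103.8]
eef_rot: [-3.137, -0.054, 0.804]
wrist_force: [-0.3, -0.6, 0.1]
finger_gap: 0.6
```

Call:
drive_tool(motion=[0, -0.3, 1.5, 0])

```text
clock: 14.78
eef_pos: [552.7, 14.9, 103.1]
eef_rot: [-3.138, -0.055, 0.805]
wrist_force: [0.6, 0.2, 1.1]
finger_gap: 0.4
```

Call:
drive_tool(motion=[-2.5, 1.5, 1.2, 0, -1, 0.5, 1.5, 0])

```text
clock: 14.95
eef_pos: [552.7, 11.8, 101.9]
eef_rot: [-3.14, -0.058, 0.806]
wrist_force: [-2.7, 5.7, 9.5]
finger_gap: 0.4
```

Call:
drive_tool(motion=[-1, 0, 1.2, 0])

```text
clock: 15.03
eef_pos: [552.7, 11.6, 101.7]
eef_rot: [-3.14, -0.06, 0.806]
wrist_force: [-0.9, 7.0, 11.1]
finger_gap: 0.5
```

Call:
drive_tool(motion=[-2.5, -1, 1.2, 0, -2.5, -0.8, 1, 0])

```text
clock: 15.2
eef_pos: [550.8, 9.9, 102.1]
eef_rot: [3.138, -0.067, 0.806]
wrist_force: [3.2, 4.6, 7.5]
finger_gap: 0.3
```

Call:
drive_tool(motion=[-2.5, -0.8, 1, 0, -2.5, -0.6, 1, 0])

```text
clock: 15.37
eef_pos: [548.7, 7.5, 102.4]
eef_rot: [3.133, -0.073, 0.806]
wrist_force: [1.9, 3.2, 4.1]
finger_gap: 0.3
```

Call:
drive_tool(motion=[-0.5, -0.4, 2.5, 0, -1.5, -0.4, 2, 0])

```text
clock: 15.53
eef_pos: [548.7, 7.1, 100.6]
eef_rot: [3.13, -0.078, 0.806]
wrist_force: [-1.8, 9.2, 15.6]
finger_gap: 0.4
```

Call:
drive_tool(motion=[-2.5, -0.4, 1.8, 0, -2.5, -0.4, 1.6, 0])

```text
clock: 15.7
eef_pos: [547.6, 5.8, 100.6]
eef_rot: [3.126, -0.086, 0.806]
wrist_force: [1.4, 8.5, 14.7]
finger_gap: 0.6
```

Call:
drive_tool(motion=[-3, -0.6, 1.8, 0, -3, -0.6, 1.6, 0])

```text
clock: 15.87
eef_pos: [546.4, 3.7, 101.0]
eef_rot: [3.12, -0.096, 0.806]
wrist_force: [3.8, 6.1, 10.9]
finger_gap: 0.5
```

Call:
drive_tool(motion=[0, 0, -5, 0, 0, 0, -25, 0, 0, 0, -40, 0, 0, 0, -40, 0, 0, -40, 0, 0, 0, -40, 0, 0, 0, -40, 0, 0, 0, -40, 0, 0])

```text
clock: 16.53
eef_pos: [421.7, 105.6, 214.1]
eef_rot: [3.116, -0.098, 0.797]
wrist_force: [-0.3, 1.6, 0.2]
finger_gap: 0.6
```

Call:
drive_tool(motion=[0, -40, 0, 0, 0, -40, 0, 0, 0, -40, 0, 0, 0, -30, 0, 0, 0, -15, 0, 0, 0, 0, 0, 0])

```text
clock: 17.03
eef_pos: [294.0, 226.0, 211.5]
eef_rot: [3.114, -0.101, 0.799]
wrist_force: [0.6, -0.3, -0.1]
finger_gap: 0.8
```

```bash
python3 e.py | grep now; python3 - <<'E'
from h import *
s=read_state();print(s['eef_pos'],s['clock'])
cv2.imwrite("pics/t6.png",cv2.resize(camera("top")[100:195,190:310,::-1],None,fx=6,fy=6,interpolation=cv2.INTER_CUBIC))
E
```

```text
now 0.75 (4, 11) [-29.4, 27.5]
now 0.75 (9, 15) [-29.7, -15.7, -10.5, 8.9, 11.3, 27.5]
now 0.75 (-55, -30) [-32.2, -15.1, 12.4, 28.1]
now 0.765 (4, 11) [-29.3, 27.6]
now 0.765 (9, 15) [-29.5, -15.4, -10.6, 8.7, 11.9, 27.6]
now 0.765 (-55, -30) [-32.8, -15.7, 11.7, 27.5]
now 0.78 (4, 11) [-29.2, 27.7]
now 0.78 (9, 15) [-29.4, -15.1, -10.8, 8.6, 12.3, 27.7]
now 0.78 (-55, -30) [-33.5, -16.3, 11.1, 26.9]
[296.39684254 224.12296123 211.15085102] 17.3333
```

View pics/t6.png

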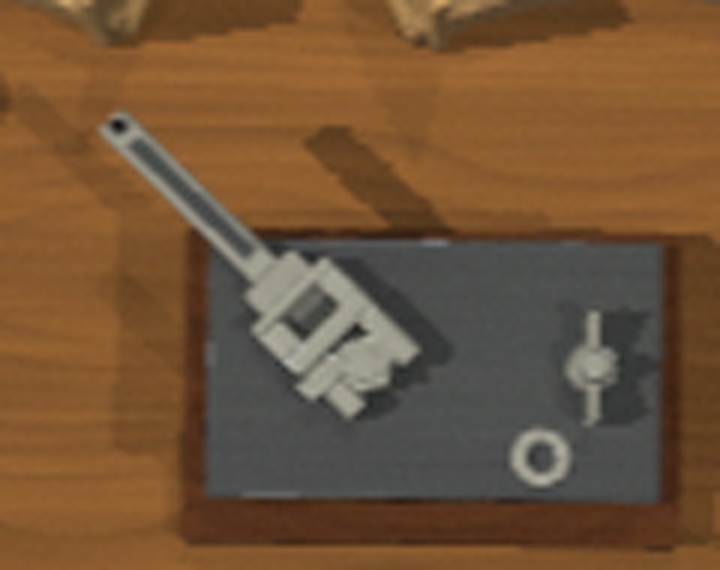

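The wrench lies flat and the nut sits flush between the jaws at (364,362), with no gap on either side. The extra stroke did not change the jaw's outer edges, so the worm was already at its stop. Handing in.

```bash
python3 -c "
from cell import *
print(sign_off())"
```

```text
the job is handed in; nothing more can be done
None
```

I rolled the worm in four fingertip strokes and turned the nut about an eighth of a turn with the handle. The job is handed in, with the hand clear of everything after about 17 s on the clock. The cell reports no verdict, so the figures below are only my own checks.

- **Worm:** I pressed with about 9 to 22 N, under the 30 N limit. The drag rose from about 6 N to about 13 N on the fourth stroke, which I took as the jaws gripping.
- **Turn:** I straddled the handle with the fingers and pushed it about 0.77 rad clockwise. I then rolled the worm once more as a check. It moved nothing and mostly slipped, so the jaws were probably already at their stop.
- **Last picture:** The wrench's heading is 0.75 to 0.77 rad and its jaws' middle is within about 2 mm of the nut's axis. The nut sits flush and parallel between the jaws, and the washer looks where it was. I did not measure the other bystanders; no contact was seen near them.
- **Less certain:** The jaw closure read from the images was not precise, at about 4.5 to 6 mm. An earlier, shadowed picture seemed to show a gap at the moving jaw, which the last one did not. For the fit I relied on the drag forces and that last picture. The nut's own angle was not measured; I took it from the wrench.
- **Tool tilt:** It drifted to about 0.1 rad during the strokes, with no visible effect.

I viewed 11 pictures, one over the budget.

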